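# Release a copper tube from the two-key bench feeder

### The arm

A 6-joint arm with a two-finger parallel gripper is mounted at the origin on the work surface. World frame = base frame: x ahead of the robot, y to its left, z up, the work surface at z = 0. Lengths are in m, angles in degrees, forces in N, time in s.
With the tool pointing down it reaches from about 0.4 to 0.825 m from the base axis. Payload 7 kg.
Tool frame: the origin (TCP) lies on the front face of the gripper's body, between the roots of the fingers; the fingertips stand 66 mm ahead of it and the grasp point (between the pads) lies 47 mm ahead of it; z points along the fingers, y is the line along which they close (so a half turn about z gives the same grasp; the last joint's range is limited). The gripper opens to 88 mm and grips with 3 to 60 N. Pads are 19 mm wide; open, the fingers measure 130 mm over their backs; the gripper's body (78 mm by 193 mm) begins 47 mm behind the grasp point.
Start: joints at [-59.983, 20.546, 0.682, 0, -70.136, -16.507], TCP at [0.158, -0.656, 0.292] pointing down, gripper open.
Joint ranges: [-176.03, 176.03], [-82.01, 121.73], [-58.28, 71.71], [-173.87, 95.51], [-174.79, -0.11], [-173.66, 173.66]. Speed limits (degrees/s): [136.94, 136.94, 172.46, 180, 180, 180].

### API

Orientations are given as [roll, pitch, yaw] about the fixed x, y, z axes, in that order (R = Rz(yaw) Ry(pitch) Rx(roll)).
In Python, from plant import ctrl gives the robot as it stands.
- The arm moves only by the tool send_rows, never from a script. Its argument "deltas" is a list of rows, each a list of 2 entries, a list of its own where there are three numbers: the shift along the tool's x, y, z each as a share of 800 mm, from -1 to 1, then the turn about the tool's z as a share of 90 degrees, from -1 to 1. A call has exactly 5 rows; each row is the pose to reach, as a shift and turn from the pose commanded when the call began, along the tool's axes at that moment; what a row does not reach only later rows make up. A row lasts 1/12 s, in which the tool goes at most 41.7 mm and 7.16 degrees, less where a joint would pass 70% of its speed; a pose out of reach is approached as far as the arm can. A call with a number of a shift or a turn outside -1 to 1 is refused whole. A call with a gripper value outside its range is refused whole. "gripper" is the opening, from 0 (shut) to 1 (fully open), set as the call begins (left out, the last holds). The fingers move at their own pace and stop on an object; the grip force is fixed at half the most. Time passes only in rows, so rows that repeat a pose let the fingers close, or fill a call up. It gives the time, the measured TCP pose, the force, the opening and the grip force at its end, in the units of the state.
- ctrl.get_obs(): the state, without advancing time (a new reading comes with each control period).
- ctrl.snapshot(name): name is "scene" or "top"; returns a dict with "color" (480x640x3 uint8, red, green, blue), "vertical_fov" (degrees; the focal length in pixels is half the picture's height over the tangent of half this angle, whatever the lens; pixels are square), "cx", "cy" (the principal point, pixels), "rvec" (rotation vector, rad) and "tvec" (3), from world to camera coordinates, as OpenCV has them. Camera axes: x right, y down, z forward; pixel columns grow to the right and rows downward; lengths in m; the calibration is good to about 2 mm. A picture is of the moment at which its call begins. There is no depth.
- ctrl.close_job(): hands the job in; it is judged then, once.
Trained networks look in a picture, given as the dict that the camera call returned (one of the last four; its "shot" number tells which), for a name from the list of things; names that differ only in an ending like _2 or _b are one class to them, and where a whole thing is asked for, a point or a joint stands for the part that bears it (a point fixed in the world has none). Each returns a list of dicts, best first, with "conf" (0 to 1); they miss things now and then, are a little off and sometimes report something else, mostly with a low value. They report only what shows in the picture. A call takes as long as a camera call.
- ctrl.boxes_of(picture, thing): "xy" ([column, row] as shares, 0 to 1, of the picture: columns of its width, rows of its height, amid what is visible of it).
- ctrl.cut_out(picture, thing): "pixels" (480x640 bool, what is visible of it) and "xy" ([column, row] as shares, 0 to 1, of the picture: columns of its width, rows of its height, amid what is visible of it).
The state is a dict: "clock": time; "joint_pos": joint angles; "qvel": joint speeds; "tau": joint torques, N m; "tool_pos": TCP position; "orientation": TCP orientation; "force": force on the tool from outside, world axes, zero at the start; "moment": the same for the moment, N m; "opening": finger opening in m; "gripper_force": force on a finger pad.
Only numpy, scipy, OpenCV 4.12 (cv2) and the standard library are available. Lean on these libraries where they do the work, as an engineer would, in place of code of your own. Each camera call takes 0.05 s, during which the arm holds its last target. There are 200 camera calls.

### The job

Lay one fingertip on each of the two green keys of the blue tube feeder, press both fully down together, and keep them down until the copper tube has rolled down the chute and lies still in the wooden cradle; then let both keys come back up and move clear. Never press one key down on its own, do not touch the tube, and leave the other things on the bench where they are.

Things in the scene. Friction and masses are not known exactly. Their poses are not given: they have to be found in the camera images.
- feeder: Blue gravity feeder, fixed; 275 x 142 mm. Origin on the bench under the middle of the key row. x: level, from keys down the chute to the cradle; y: along the key row; z up. Key block x -30 to 14 mm, top 60 mm high. Chute falls 10 deg to +x, side walls x 36 to 152 mm, outer faces y +-67, tops up to 86 mm high. Light wooden V cradle x 150 to 236 mm, up to 60 mm high. Place and yaw vary.
- key_left_top (a point): Centre of the flat top of the round green key on the feeder's +y side: cap 26 mm diameter, 12 mm thick, top 85 mm above the bench when up; moves with the key. The keys stand 52 to 70 mm apart (centres) along the feeder's y; this varies. Free space 25 mm around each, bar the lower key block. Each key carries a red stop blade that blocks the tube and sinks with the key.
- key_right_top (a point): The same for the green key on the feeder's -y side.
- key_left (a joint): Travel of the left key in m: 0 up, 0.010 fully down against its stop (straight down). Spring return; needs about 1 N to start and 3.5 N fully down. The tube passes its blade only from about 0.008 on, so both keys must go fully down.
- key_right (a joint): The same for the right key.
- tube_center (a point): Centre of the loose copper tube with two thin brass bands, 32 mm diameter, 110 mm long, about 0.2 kg, lying across the chute (along the feeder's y) against the two red blades, about 60 mm in +x from the key row; its top is about 93 mm above the bench. With both keys down it rolls to the cradle by itself in about a second.
- cradle_seat (a point): Point fixed on the feeder where the tube's centre lies once the tube is home in the wooden V cradle.
- vase_a: Loose copper vase, 200 mm tall, 80 mm diameter, standing on the left of the bench; origin at the centre of its underside. To be left alone.
- vase_b: The same kind of vase on the right of the bench. To be left alone.
- v_block: Loose wooden V block, 50 x 100 x 46 mm, beside the feeder; origin at the centre of its underside. To be left alone.
- rivet_jar: Loose amber jar with brass cap, 58 mm diameter, 46 mm tall, beside the feeder; origin at the centre of its underside. To be left alone.
- tweezers: Loose dark steel tweezers, 130 mm long, lying beside the feeder; origin at their middle on the bench. To be left alone.
- brush: Loose hand brush lying at the front left; origin at its underside. To be left alone.
- cup: Loose white ceramic cup, 72 mm diameter, 70 mm tall, at the front right; origin at the centre of its underside. To be left alone.
- tube: The same loose copper tube; origin at its centre, y axis along the tube. Not to be touched or lifted.

How it is judged:
By the outcome, as a careful person would: the job done as asked, in the order asked, and still so for the second after the job is handed in, with the robot touching nothing.
It also fails if it takes over 29 s, if anything falls off the work surface, if the arm or the gripper's body presses on something with over 40 N, if the wrist force passes 120 N, or if a joint passes its speed limit or range.

## Working session

There is one attempt and no reset: what is moved stays moved. The work goes in short steps, Python scripts to look and compute and a tool call to move; the robot and the scene stay as the last step left them, time stands still between calls to the robot, and variables do not carry over. Pictures are saved under pics/ and viewed, at most 10 in all, crops included, and the job is handed in when it is done.

Besides the shell and the picture viewer there is one more tool, called as a command line: name --argument value ..., lists and objects as JSON in quotes. send_rows: Moves the arm, as the interface text tells. Shift numbers are shares of 800 mm and turn numbers shares of 90 degrees, none past 1 either way. Its arguments: {"type":"object","properties":{"deltas":{"type":"array","items":{"type":"array"}},"gripper":{"type":"number"}},"required":["deltas"]}

```bash
mkdir -p pics
cat > h.py <<'E'
import numpy as np, cv2
from plant import ctrl
def cam(s):
    h,w=s["color"].shape[:2]; f=h/2/np.tan(np.radians(s["vertical_fov"])/2)
    K=np.array([[f,0,s["cx"]],[0,f,s["cy"]],[0,0,1]]); R=cv2.Rodrigues(np.array(s["rvec"],float))[0]
    return K,R,np.array(s["tvec"],float).reshape(3)
def at_z(s,px,z):
    K,R,t=cam(s); d=R.T@np.linalg.inv(K)@np.array([px[0],px[1],1.]); c=-R.T@t
    return c+d*(z-c[2])/d[2]
def proj(s,P):
    K,R,t=cam(s); p=(K@(R@np.atleast_2d(P).T+t[:,None])).T; return p[:,:2]/p[:,2:]
def save(s,n): cv2.imwrite(n,s["color"][:,:,::-1])
E
python3 - <<'E'
from h import *
for n in("top","scene"):
    s=ctrl.snapshot(n); save(s,f"pics/{n}0.png")
    for th,z in(("key_left_top",.085),("key_right_top",.085),("tube_center",.077),("v_block",.04),("rivet_jar",.046),("vase_a",.1),("cup",.07)):
        for r in ctrl.boxes_of(s,th)[:3]:
            px=np.array(r["xy"])*[640,480]; print(n,th,round(r["conf"],2),px.round(1),at_z(s,px,z).round(4))
o=ctrl.get_obs(); print(o["clock"],o["tool_pos"],o["orientation"],o["opening"],o["force"])
E
```

```text
top key_right_top 0.69 [365.7 271.4] [ 0.4811 -0.1095  0.085 ]
top tube_center 0.7 [356.6 243.9] [ 0.5459 -0.0892  0.077 ]
top v_block 0.75 [289.5 220.4] [0.6084 0.072  0.04  ]
top rivet_jar 0.9 [401.7 203.3] [ 0.6533 -0.2005  0.046 ]
top rivet_jar 0.5 [520.9 243.3] [ 0.5584 -0.4815  0.046 ]
top rivet_jar 0.26 [349.5 222.9] [ 0.6027 -0.074   0.046 ]
top vase_a 0.83 [106.2 190.6] [0.6606 0.4996 0.1   ]
top vase_a 0.69 [518.9 245. ] [ 0.5444 -0.4534  0.1   ]
top cup 0.78 [508.8 332.8] [ 0.3494 -0.4311  0.07  ]
top cup 0.7 [339.3 269.5] [ 0.4863 -0.0498  0.07  ]
scene key_left_top 0.47 [285.  241.3] [ 0.4887 -0.0588  0.085 ]
scene key_right_top 0.69 [270.7 257.8] [ 0.4958 -0.1197  0.085 ]
scene tube_center 0.58 [300.3 257.9] [ 0.545  -0.0772  0.077 ]
scene v_block 0.81 [355.4 248.3] [0.612  0.0539 0.04  ]
scene rivet_jar 0.77 [310.2 336.7] [ 0.671  -0.2202  0.046 ]
scene vase_a 0.81 [448.1 153. ] [0.6588 0.4971 0.1   ]
scene vase_a 0.8 [166.9 372.4] [ 0.5358 -0.4446  0.1   ]
scene cup 0.8 [114.  338.1] [ 0.3769 -0.4419  0.07  ]
0.8 [ 0.15767727 -0.65630134  0.29219962] [-1.79997417e+02  1.16591251e-03 -1.66490511e+02] 0.08770743525873985 [ 0.38950274 -0.25638454  0.05944916]
```

View pics/top0.png

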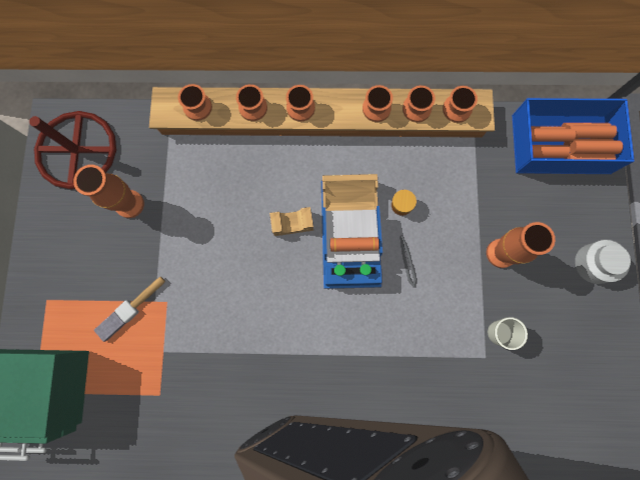

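View pics/scene0.png

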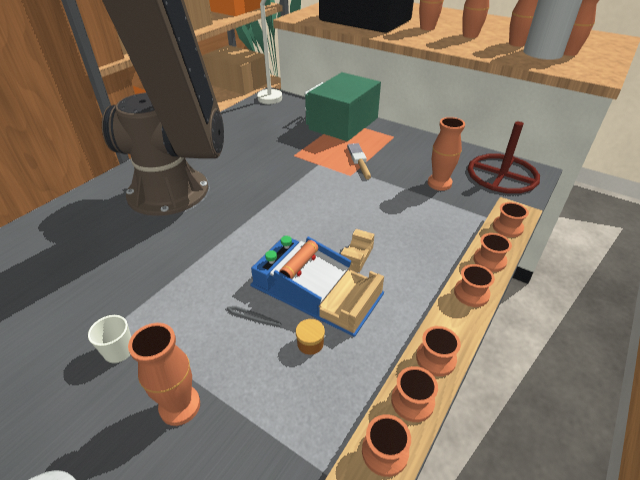

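Top view shows green keys at about (340,270) and (366,270), with the tube at (355,244) and the cradle at (350,192). The scene view shows the keys at (286,242) and (271,257). I'll refine the keys by colour, using both cameras.

```bash
cat > keys.py <<'E'
from h import *
from scipy.optimize import least_squares
a=np.linspace(0,2*np.pi,40,endpoint=False)
ring=np.c_[.013*np.cos(a),.013*np.sin(a)]
cyl=np.r_[np.c_[ring,ring[:,0]*0+.085],np.c_[ring,ring[:,0]*0+.073]]
def hullc(s,p):
    h=cv2.convexHull(proj(s,cyl+[p[0],p[1],0]).astype(np.float32)); m=cv2.moments(h)
    return np.array([m["m10"]/m["m00"],m["m01"]/m["m00"]]),m["m00"]
S=[ctrl.snapshot(n) for n in("top","scene")]
g0=[(.486,-.05),(.484,-.112)]
obs=[]
for s in S:
    c=s["color"].astype(int); m=((c[...,1]>1.6*c[...,0])&(c[...,1]>1.4*c[...,2])&(c[...,1]>50)).astype(np.uint8)
    n,_,st,ce=cv2.connectedComponentsWithStats(m)
    for g in g0:
        p,A=hullc(s,g); k=1+np.argmin(np.linalg.norm(ce[1:]-p,axis=1)); obs.append(ce[k]); print(p.round(1),A,ce[k].round(2),st[k])
P=[]
for i in(0,1):
    f=lambda x:np.r_[hullc(S[0],x)[0]-obs[i],hullc(S[1],x)[0]-obs[2+i]]
    r=least_squares(f,g0[i],diff_step=1e-3); P.append(r.x); print(r.x.round(4),r.fun.round(2))
L,R=P; d=L-R; print("mid",(L+R)/2,"dist",np.hypot(*d),"feeder yaw",np.degrees(np.arctan2(d[1],d[0]))-90)
E
python3 keys.py
python3 - <<'E'
from h import *
s=ctrl.snapshot("top"); cv2.imwrite("pics/c.png",cv2.resize(s["color"][165:300,300:440,::-1],None,fx=4,fy=4,interpolation=cv2.INTER_CUBIC))
E
```

```text
[339.5 269.1] 107.06799039756879 [339.52 269.88] [334 265  12  11 102]
[366.6 270.4] 108.94403488049284 [365.15 269.2 ] [359 264  13  11 105]
[286.5 240.7] 109.07099487213418 [285.89 240.52] [281 236  11  10  92]
[268.9 255.7] 119.37650840636343 [270.89 255.47] [266 251  11  11  99]
[ 0.4843 -0.0501] [ 0.03 -0.02  0.   -0.05]
[ 0.4869 -0.1088] [ 0.01 -0.05 -0.04 -0.06]
mid [ 0.48561097 -0.07943673] dist 0.058746426366601004 feeder yaw 2.5026377552358525
```

View pics/c.png

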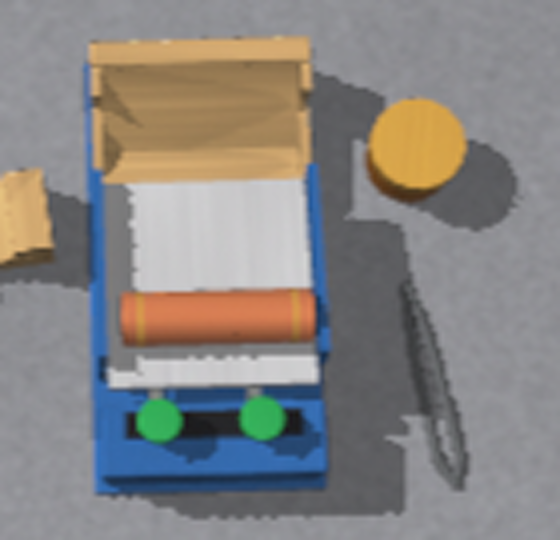

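send_rows --deltas '[[[-0.034, 0.036, 0], 0], [[-0.068, 0.073, 0], 0], [[-0.102, 0.109, 0], 0], [[-0.136, 0.146, 0], 0], [[-0.17, 0.182, 0], 0]]' --gripper 0.48

```text
clock: 1.37
tool_pos: [0.2563, -0.4814, 0.2921]
orientation: [-180.0, 0.0, -166.5]
force: [1.5, 0.4, 0.8]
opening: 0.0598
gripper_force: 0.0
```

send_rows --deltas '[[[-0.034, 0.036, 0], 0], [[-0.068, 0.073, 0], 0], [[-0.102, 0.109, 0], 0], [[-0.136, 0.146, 0], 0], [[-0.17, 0.182, 0], 0]]'

```text
clock: 1.78
tool_pos: [0.3546, -0.3079, 0.2926]
orientation: [-180.0, 0.1, -166.5]
force: [2.0, -0.1, 0.8]
opening: 0.0422
gripper_force: 0.0
```

send_rows --deltas '[[[-0.034, 0.036, 0], 0.03], [[-0.068, 0.073, 0], 0.06], [[-0.102, 0.109, 0], 0.09], [[-0.136, 0.146, 0], 0.122], [[-0.17, 0.182, 0], 0.122]]'

```text
clock: 2.2
tool_pos: [0.4528, -0.1343, 0.2927]
orientation: [180.0, 0.1, -177.6]
force: [0.9, -0.2, -0.2]
opening: 0.042
gripper_force: 0.0
```

```bash
cat > go.py <<'E'
from h import *
from scipy.spatial.transform import Rotation as Ro
import sys
T=np.array([.4856,-.0794,float(sys.argv[1])+.066])
o=ctrl.get_obs(); R=Ro.from_euler("xyz",o["orientation"],degrees=True)
print(o["clock"],np.round(o["tool_pos"],4),np.round(o["orientation"],2),"op",round(o["opening"],4),"F",np.round(o["force"],2),np.round(o["joint_pos"],1))
print("delta shares",(R.inv().apply(T-o["tool_pos"])/.8).round(4))
E
python3 go.py .12
```

```text
2.2 [ 0.4528 -0.1343  0.2927] [ 1.8000e+02  8.0000e-02 -1.7763e+02] op 0.042 F [ 0.92 -0.17 -0.2 ] [  7.4   1.  -23.9   0.  -65.  -95.1]
delta shares [-0.0436  0.0668  0.1335]
```

send_rows --deltas '[[[-0.022, 0.033, 0], 0], [[-0.0435, 0.067, 0.02], 0], [[-0.0435, 0.067, 0.06], 0], [[-0.0435, 0.067, 0.1], 0], [[-0.0435, 0.067, 0.133], 0]]'

```text
clock: 2.62
tool_pos: [0.4845, -0.0804, 0.1842]
orientation: [180.0, -0.0, -177.4]
force: [0.2, -0.3, -0.8]
opening: 0.0422
gripper_force: 0.0
```

send_rows --deltas '[[[0, 0, 0], 0], [[0, 0, 0], 0], [[0, 0, 0], 0], [[0, 0, 0], 0], [[0, 0, 0], 0]]'

```text
clock: 3.03
tool_pos: [0.4857, -0.0812, 0.1876]
orientation: [180.0, 0.2, -177.5]
force: [-0.4, -0.9, 0.2]
opening: 0.042
gripper_force: 0.0
```

```bash
python3 go.py .088
python3 - <<'E'
from h import *
a=ctrl.snapshot("top");b=ctrl.snapshot("scene")
f=lambda s,y,x:cv2.resize(s["color"][y:y+120,x:x+130,::-1],None,fx=3,fy=3,interpolation=cv2.INTER_CUBIC)
cv2.imwrite("pics/d.png",np.hstack([f(a,190,290),f(b,180,225)]))
E
```

```text
3.0333 [ 0.4857 -0.0812  0.1876] [ 179.98    0.19 -177.48] op 0.042 F [-0.4  -0.92  0.15] [  13.4    8.9  -30.3    0.   -50.6 -100.9]
delta shares [0.0001 0.0023 0.042 ]
```

View pics/d.png

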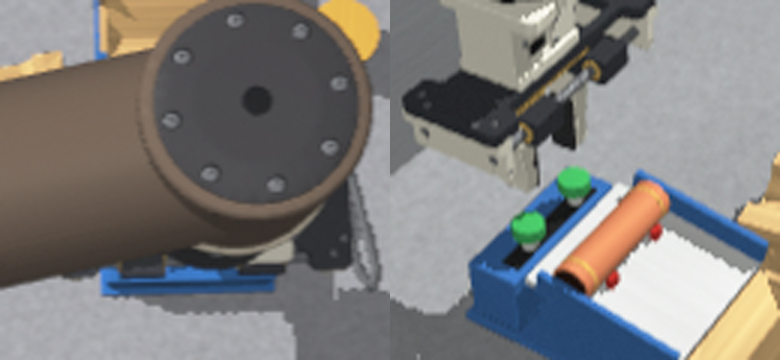

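```bash
python3 - <<'E'
from h import *
s=ctrl.snapshot("scene")
u=np.array([np.cos(np.radians(92.5)),np.sin(np.radians(92.5))]); v=np.array([u[1],-u[0]])
m=np.array([.4857,-.0805])
for sg in(-1,1):
  for d in(.021,.042):
    for x in(-.0095,.0095):
      p=m+sg*d*u+x*v; q=proj(s,[[*p,.1216]])[0]; print(sg,d,x,((q-[225,180])*3+[390,0]).round(0))
cv2.imwrite("pics/e.png",cv2.resize(s["color"][195:270,250:325,::-1],None,fx=7,fy=7,interpolation=cv2.INTER_CUBIC))
E
python3 go.py .088
```

```text
-1 0.021 -0.0095 [519. 173.]
-1 0.021 0.0095 [540. 182.]
-1 0.042 -0.0095 [501. 190.]
-1 0.042 0.0095 [522. 199.]
1 0.021 -0.0095 [552. 142.]
1 0.021 0.0095 [573. 150.]
1 0.042 -0.0095 [568. 126.]
1 0.042 0.0095 [589. 135.]
3.1833 [ 0.4851 -0.0812  0.1868] [ 1.7998e+02  1.1000e-01 -1.7748e+02] op 0.0423 F [-0.59 -0.13  0.52] [  13.4    9.   -30.4    0.   -50.6 -100.9]
delta shares [-0.0006  0.0022  0.0409]
```

View pics/e.png

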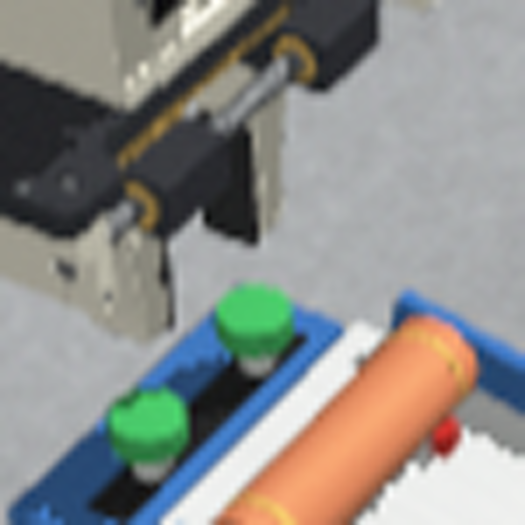

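send_rows --deltas '[[[0, 0.0015, 0.01], 0], [[0, 0.0015, 0.02], 0], [[0, 0.0015, 0.03], 0], [[0, 0.0015, 0.037], 0], [[0, 0.0015, 0.037], 0]]'

```text
clock: 3.6
tool_pos: [0.4837, -0.0801, 0.1543]
orientation: [-180.0, -0.2, -177.5]
force: [-0.6, -0.2, -0.0]
opening: 0.042
gripper_force: 0.0
```

```bash
python3 go.py .0755
python3 - <<'E'
from h import *
s=ctrl.snapshot("scene")
cv2.imwrite("pics/f.png",cv2.resize(s["color"][195:270,250:325,::-1],None,fx=7,fy=7,interpolation=cv2.INTER_CUBIC))
E
python3 go.py .0755
```

```text
3.6 [ 0.4837 -0.0801  0.1543] [-179.98   -0.18 -177.48] op 0.042 F [-0.61 -0.17 -0.04] [  13.6   11.4  -32.6   -0.   -46.2 -101.1]
delta shares [-0.0024  0.0008  0.016 ]
3.65 [ 0.4841 -0.0801  0.1551] [-1.7998e+02 -1.3000e-01 -1.7747e+02] op 0.0421 F [-0.52  0.03  0.29] [  13.6   11.3  -32.5   -0.   -46.3 -101.1]
delta shares [-0.0019  0.0008  0.0169]
```

View pics/f.png

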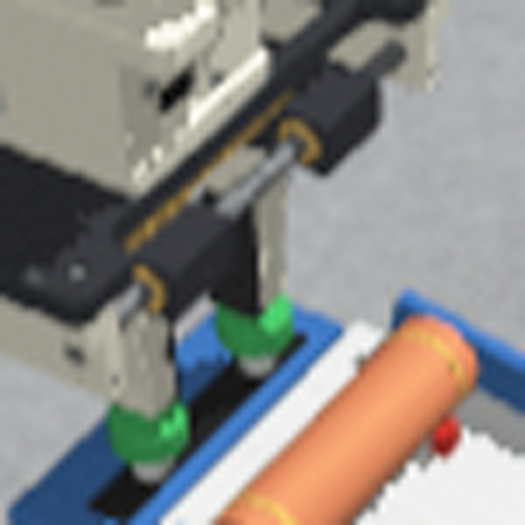

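The fingertips sit just above both caps, well centred. Next I press both keys.

send_rows --deltas '[[[-0.001, 0, 0.004], 0], [[-0.001, 0, 0.008], 0], [[-0.001, 0, 0.012], 0], [[-0.001, 0, 0.016], 0], [[-0.001, 0, 0.0175], 0]]'

```text
clock: 4.07
tool_pos: [0.486, -0.0799, 0.1422]
orientation: [-180.0, 0.1, -177.5]
force: [0.2, 0.6, 5.1]
opening: 0.0417
gripper_force: 2.1
```

send_rows --deltas '[[[0, 0, 0], 0], [[0, 0, 0], 0], [[0, 0, 0], 0], [[0, 0, 0], 0], [[0, 0, 0], 0]]'

```text
clock: 4.48
tool_pos: [0.486, -0.0799, 0.1428]
orientation: [-180.0, 0.1, -177.5]
force: [-0.7, 0.7, 6.1]
opening: 0.0423
gripper_force: 3.0
```

send_rows --deltas '[[[0, 0, 0.001], 0], [[0, 0, 0.002], 0], [[0, 0, 0.003], 0], [[0, 0, 0.003], 0], [[0, 0, 0.003], 0]]'

```text
clock: 4.9
tool_pos: [0.486, -0.0799, 0.1408]
orientation: [-180.0, 0.1, -177.4]
force: [-2.0, 1.3, 12.0]
opening: 0.0419
gripper_force: 5.9
```

send_rows --deltas '[[[0, 0, 0.0005], 0], [[0, 0, 0.0005], 0], [[0, 0, 0.0005], 0], [[0, 0, 0.0005], 0], [[0, 0, 0.0005], 0]]'

```text
clock: 5.32
tool_pos: [0.486, -0.0799, 0.1408]
orientation: [-180.0, 0.1, -177.4]
force: [-3.9, 2.1, 16.0]
opening: 0.0417
gripper_force: 7.9
```

send_rows --deltas '[[[0, 0, 0], 0], [[0, 0, 0], 0], [[0, 0, 0], 0], [[0, 0, 0], 0], [[0, 0, 0], 0]]'

```text
clock: 5.73
tool_pos: [0.486, -0.0799, 0.1408]
orientation: [-180.0, 0.1, -177.4]
force: [-3.8, 2.6, 15.5]
opening: 0.0416
gripper_force: 7.9
```

```bash
python3 - <<'E'
from h import *
s=ctrl.snapshot("scene")
cv2.imwrite("pics/g.png",cv2.resize(s["color"][195:345,240:400,::-1],None,fx=4,fy=4,interpolation=cv2.INTER_CUBIC))
for i in range(3):
    s=ctrl.snapshot("scene"); print([(r["conf"],np.array(r["xy"])*[640,480]) for r in ctrl.boxes_of(s,"tube")[:2]])
E
python3 go.py .075
```

```text
[(0.92, array([344.128, 290.688])), (0.75, array([312.896, 284.112]))]
[(0.92, array([344.192, 290.304]))]
[(0.78, array([347.2  , 290.784]))]
6.0833 [ 0.486  -0.0799  0.1408] [-1.7999e+02  1.0000e-01 -1.7744e+02] op 0.042 F [-3.33  2.37 15.77] [  13.6   12.5  -33.4    0.   -44.  -101.1]
delta shares [ 0.0005  0.0007 -0.0003]
```

View pics/g.png

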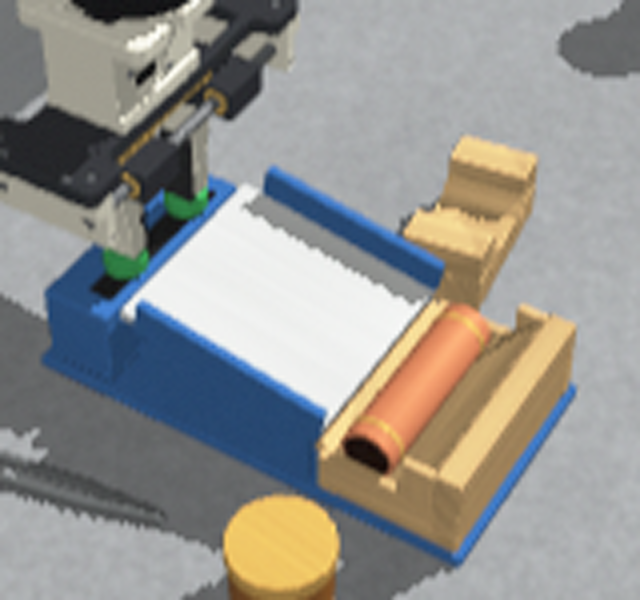

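The tube is in the cradle at about (344,290) in the full picture. I'll hold the keys down until it is clearly still.

send_rows --deltas '[[[0, 0, 0], 0], [[0, 0, 0], 0], [[0, 0, 0], 0], [[0, 0, 0], 0], [[0, 0, 0], 0]]'

```text
clock: 6.5
tool_pos: [0.486, -0.0799, 0.1408]
orientation: [-180.0, 0.1, -177.4]
force: [-3.9, 1.0, 15.9]
opening: 0.0419
gripper_force: 7.9
```

send_rows --deltas '[[[0, 0, 0], 0], [[0, 0, 0], 0], [[0, 0, 0], 0], [[0, 0, 0], 0], [[0, 0, 0], 0]]'

```text
clock: 6.92
tool_pos: [0.486, -0.0799, 0.1408]
orientation: [-180.0, 0.1, -177.4]
force: [-3.8, 2.2, 15.7]
opening: 0.0423
gripper_force: 7.9
```

```bash
cat > t.py <<'E'
from h import *
v=np.array([np.cos(np.radians(2.5)),np.sin(np.radians(2.5))])
I=[]
for i in range(4):
    s=ctrl.snapshot("scene"); I.append(s["color"][250:345,310:400].astype(int))
print([int(np.abs(I[i+1]-I[i]).max()) for i in range(3)],[int((np.abs(I[i+1]-I[i]).max(2)>30).sum()) for i in range(3)])
c=I[-1]; m=((c[...,0]-c[...,1]>70)&(c[...,2]>.6*c[...,1])).astype(np.uint8)
n,_,st,ce=cv2.connectedComponentsWithStats(m); k=1+st[1:,4].argmax()
px=ce[k]+[310,250]; p=at_z(s,px,.05)
print(px,st[k],p,"feeder x",(p[:2]-[.4856,-.0794])@v)
E
python3 t.py
python3 - <<'E'
from h import *
s=ctrl.snapshot("scene"); cv2.imwrite("pics/i.png",cv2.resize(s["color"][255:345,310:400,::-1],None,fx=6,fy=6,interpolation=cv2.INTER_CUBIC))
E
```

```text
[6, 7, 5] [0, 0, 0]
[346.0877193  289.20300752] [ 22  24  28  33 399] [ 0.66630236 -0.07870926  0.05      ] feeder x 0.18056049930049195
```

View pics/i.png

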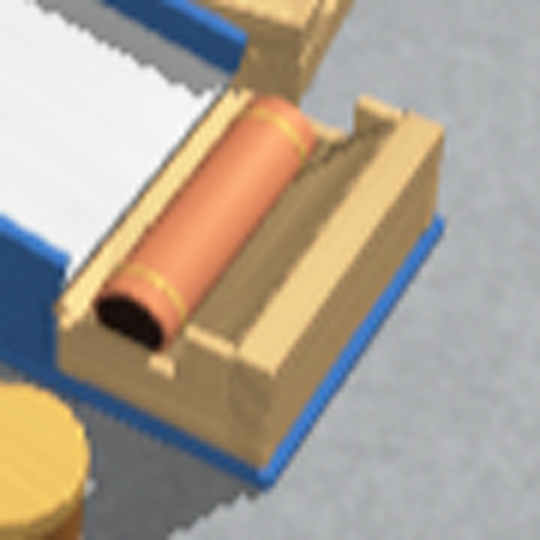

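The tube lies still in the bottom of the V. Now I release both keys together and lift clear.

send_rows --deltas '[[[0, 0, -0.006], 0], [[0, 0, -0.012], 0], [[0, 0, -0.02], 0], [[0, 0, -0.03], 0], [[0, 0, -0.045], 0]]'

```text
clock: 7.58
tool_pos: [0.4844, -0.0801, 0.175]
orientation: [-180.0, -0.2, -177.5]
force: [0.1, -0.6, -1.2]
opening: 0.0422
gripper_force: 0.0
```

send_rows --deltas '[[[0, 0, -0.03], 0], [[0, 0, -0.06], 0], [[0, 0, -0.1], 0], [[0, 0, -0.13], 0], [[0, 0, -0.15], 0]]'

```text
clock: 8.0
tool_pos: [0.4856, -0.0801, 0.2983]
orientation: [180.0, 0.1, -177.5]
force: [1.1, 0.6, 0.3]
opening: 0.042
gripper_force: 0.0
```

send_rows --deltas '[[[0.02, -0.04, 0], 0], [[0.04, -0.08, 0], 0], [[0.06, -0.12, 0], 0], [[0.08, -0.16, 0], 0], [[0.08, -0.16, 0], 0]]'

```text
clock: 8.42
tool_pos: [0.4242, -0.214, 0.2954]
orientation: [180.0, -0.1, -177.7]
force: [-0.3, 0.4, 0.2]
opening: 0.0417
gripper_force: 0.0
```

send_rows --deltas '[[[0, 0, 0], 0], [[0, 0, 0], 0], [[0, 0, 0], 0], [[0, 0, 0], 0], [[0, 0, 0], 0]]'

```text
clock: 8.83
tool_pos: [0.4276, -0.2099, 0.2953]
orientation: [180.0, -0.0, -177.4]
force: [-0.3, -0.0, -0.6]
opening: 0.0422
gripper_force: 0.0
```

```bash
python3 t.py; python3 go.py .1
python3 - <<'E'
from h import *
s=ctrl.snapshot("scene"); save(s,"pics/j.png")
E
```

```text
[7, 8, 8] [0, 0, 0]
[346.13333333 289.17692308] [ 22  24  28  33 390] [ 0.66634471 -0.07859078  0.05      ] feeder x 0.18060798136121703
9.0333 [ 0.4274 -0.2102  0.2953] [ 1.8000e+02 -1.0000e-02 -1.7742e+02] op 0.0424 F [-1.4  -0.27 -0.15] [ -2.4   1.4 -23.2  -0.  -65.5 -85. ]
delta shares [-0.0801  0.1601  0.1616]
```

View pics/j.png

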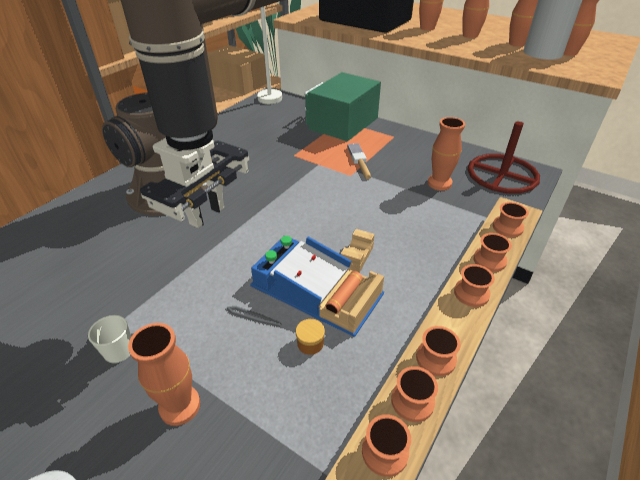

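Both keys are back up at (286,242) and (271,257), the red blades have risen, the tube is in the cradle at (346,289), and nothing else has moved.

```bash
python3 -c "
from plant import ctrl; print(ctrl.close_job())"
```

```text
the job is handed in; nothing more can be done
None
```

Both keys were pressed down together and held until the copper tube lay still in the cradle, then released; the arm moved clear, the other objects look unmoved, and the job was handed in at about 9 s (no verdict was returned).

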